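# Find the loose bolt of the packing turntable and hold its cap open

### The arm

A 6-joint arm with a two-finger parallel gripper is mounted at the origin on the work surface. World frame = base frame: x ahead of the robot, y to its left, z up, the work surface at z = 0. Lengths are in m, angles in rad, forces in N, time in s.
With the tool pointing down it reaches from about 0.35 to 0.975 m from the base axis. Payload 4.9 kg.
Tool frame: the origin (TCP) lies at the very end of the fingers, on their centre line; the grasp point (between the pads) lies 19 mm behind it; x points along the fingers, y is the direction in which the jaws open and shut, and the axes are right-handed (so a half turn about x gives the same grasp; the last joint's range is limited). The gripper opens to 85 mm and grips with 20 to 120 N. Pads are 22 mm wide; open, the fingers measure 114 mm over their backs; the gripper's body (76 mm by 85 mm) begins 54 mm behind the grasp point. The pads swing forward as they close: fully open they stand 13 mm farther back than shut.
Start: joints at [-0.119, 0.053, 1.613, -0, 1.476, -0.119], TCP at [0.625, 0, 0.231] pointing down, gripper open.
Joint ranges: [-3.01, 3.01], [-1.01, 2.22], [0.06, 2.58], [-1.02, 4.17], [0.09, 2.62], [-3.14, 3.14]. Speed limits (rad/s): [2.57, 2.57, 3.14, 3.14, 3.14, 3.14].

### API

Orientations are given as a rotation vector (axis times angle).
In Python, from station import ctrl, get_image, calibration, finish_job, search_frame, cut_out, mark_of gives the robot as it stands. The module is installed in compiled form; this text tells all that it offers.
- The arm moves only by the tool arm_command, never from a script. Its argument "plan" is a list that holds one entry, the list of rows, each a list of 7 numbers: the shift along the tool's x, y, z in m, then the turn, a rotation vector about the tool's x, y, z in degrees, then the finger opening in m, from 0 to 0.0854. A call has 1 to 20 rows; each row shifts and turns the pose as measured when the row begins, along the tool's axes as they then stand; what a row does not reach is not made up. A row lasts 1/12 s, in which the tool goes at most 41.7 mm and 7.16 degrees, less where a joint would pass 70% of its speed; a pose out of reach is approached as far as the arm can. A call with a gripper value outside its range is refused whole. The fingers move at their own pace and stop on an object; "squeeze" is the grip in N (left out, the last holds). Time passes only in rows, so rows that do not move let the fingers close. It gives the time, the measured TCP pose, the force and the opening at its end, in the units of the state.
- ctrl.get_obs(): the state, without advancing time (a new reading comes with each control period).
- get_image(name): name is "scene" or "side" or "wrist"; returns the picture (420x560x3 uint8, red, green, blue); there is no depth.
- calibration(name): a dict with "fx", "fy", "cx", "cy" (pixels), "k1" (the pictures are not rectified: a ray, as slopes to the right and down, at radius r is drawn at 1 + k1 r^2 times it, then the intrinsics apply), "cam_to_world" (4x4, takes a point from camera to world coordinates); the wrist camera has in their place "hand_eye" (4x4, takes a point from camera to tool coordinates, whose origin is the TCP and whose axes are the tool frame's). Camera axes: x right, y down, z forward; pixel columns grow to the right and rows downward; lengths in m; the calibration is good to about 2 mm. A picture is of the moment at which its call begins: read the wrist's pose just before it. calibration takes no time and is no camera call.
- finish_job(): hands the job in, once; it reports no verdict.
Trained networks look in the newest picture that a camera, given by its name, has taken for a name from the list of things; names that differ only in an ending like _2 or _b are one class to them, and where a whole thing is asked for, a point or a joint stands for the part that bears it (a point fixed in the world has none). Each returns a list of dicts, best first, with "conf" (0 to 1); they miss things now and then, are a little off and sometimes report something else, mostly with a low value. They report only what shows in the picture. A call takes as long as a camera call.
- search_frame(camera, thing): "at" ([x, y, z] in m, in the coordinates of the camera as it stood for that picture, good to about 4 mm: the middle of the surface that is visible of it).
- cut_out(camera, thing): "mask" (420x560 bool, what is visible of it).
- mark_of(camera, thing): "at" ([x, y, z] in m, in the coordinates of the camera as it stood for that picture, good to about 4 mm: a listed point, or the origin of a listed thing).
The state is a dict: "t": time; "q": joint angles; "dq": joint speeds; "effort": joint torques, N m; "tool_pos": TCP position; "tool_rot": TCP orientation; "contact_force": force on the tool from outside, world axes, zero at the start; "wrist_torque": the same for the moment, N m; "opening": finger opening in m.
Only numpy, scipy, OpenCV 4.12 (cv2) and the standard library are available. Lean on these libraries where they do the work, as an engineer would, in place of code of your own. Each camera call takes 0.05 s, during which the arm holds its last target. There are 200 camera calls.

### The job

The packing turntable wobbles: take its red knob and turn the disc by hand through at least one full turn, either way, to check that it runs free. Then tap down firmly on the three yellow bolt caps one after another, from the one nearest the robot to the furthest, to find the loose bolt (it drops a few millimetres under the tap and stays down; the tight ones do not move). Lift the loose bolt's cap by its lever to at least 60 degrees and finish while holding it open like that for the person with the spanner, leaving the other two caps shut and the things standing around undisturbed.

Things in the scene. Friction and masses are not known exactly. Their poses are not given: they have to be found in the camera images.
- stand: fixed stand of the packing turntable. Origin on the disc's turning axis at bench level, z up. A blue 270 mm square bench plate lies under the disc; along its -y side (185 mm from the axis) runs a blue channel parallel to the stand's x axis, 250 mm long, 44 mm wide, top 30 mm above the bench, which carries three capped bolts 80 mm apart at x = -80, 0 and +80 mm
- disc (a joint): turning angle of the round disc (250 mm across, black rubber top 48 mm above the bench) about the upright axis of the stand, rad, growing counter-clockwise seen from above; 0 at the start wherever the knob then stands, counts on past a full turn (6.28) and has no stops; weighs about 1 kg, light friction (about 1 N at the knob), stays where it is left
- knob_grip (a point): centre (half-way up) of the red hand knob near the disc's rim: an upright cylinder 26 mm across, from 54 to 98 mm above the bench, 95 mm from the disc's axis. The knob spins freely on its own spindle, so a hand holding it can carry it round in a circle without turning the wrist; being round and smooth it needs a firm grip (about 30 N) and steady motion (about 0.1 m/s) so as not to slip out
- top_near (a point): centre of the top of the round yellow bolt cap nearest the robot (35 mm across; 54 mm above the bench when shut): the place to tap, straight above the bolt, 19.5 mm from the hinge line; 6 to 10 N is a good tap. The point rides on the cap
- tab_near (a point): middle of the ribbed end of the same cap's lift lever, to grip: a flat yellow bar 14 mm wide (along the stand's x) and 9 mm thick that sticks out from the cap towards the stand's -y, past the channel's edge over the bare bench, and ends 16 mm beyond this point; 49.5 mm above the bench when shut. The cap hinges on a pin parallel to the stand's x axis, 68 mm from this point towards the stand's +y and 5.5 mm lower (with the cap shut). The point rides on the cap
- cap_near (a joint): opening angle of that cap, rad: 0 shut, lever swinging up and over towards the disc, 1.9 at its stop. A light spring (under 1 N at the lever) always shuts it when let go
- bolt_near (a joint): how far that bolt, with its seat, hinge and cap, has sunk from its starting height, m. All three start at 0 and look alike. A tight bolt does not move (under 1 mm) when tapped; the loose one gives way at about 3 N, drops 8 mm and stays down, and friction (about 4 N upwards) holds it there while its cap is opened. Which one is loose changes from start to start
- top_mid (a point): centre of the top of the round yellow bolt cap in the middle (35 mm across; 54 mm above the bench when shut): the place to tap, straight above the bolt, 19.5 mm from the hinge line; 6 to 10 N is a good tap. The point rides on the cap
- tab_mid (a point): middle of the ribbed end of the same cap's lift lever, to grip: a flat yellow bar 14 mm wide (along the stand's x) and 9 mm thick that sticks out from the cap towards the stand's -y, past the channel's edge over the bare bench, and ends 16 mm beyond this point; 49.5 mm above the bench when shut. The cap hinges on a pin parallel to the stand's x axis, 68 mm from this point towards the stand's +y and 5.5 mm lower (with the cap shut). The point rides on the cap
- cap_mid (a joint): opening angle of that cap, rad: 0 shut, lever swinging up and over towards the disc, 1.9 at its stop. A light spring (under 1 N at the lever) always shuts it when let go
- bolt_mid (a joint): how far that bolt, with its seat, hinge and cap, has sunk from its starting height, m. All three start at 0 and look alike. A tight bolt does not move (under 1 mm) when tapped; the loose one gives way at about 3 N, drops 8 mm and stays down, and friction (about 4 N upwards) holds it there while its cap is opened. Which one is loose changes from start to start
- top_far (a point): centre of the top of the round yellow bolt cap furthest from the robot (35 mm across; 54 mm above the bench when shut): the place to tap, straight above the bolt, 19.5 mm from the hinge line; 6 to 10 N is a good tap. The point rides on the cap
- tab_far (a point): middle of the ribbed end of the same cap's lift lever, to grip: a flat yellow bar 14 mm wide (along the stand's x) and 9 mm thick that sticks out from the cap towards the stand's -y, past the channel's edge over the bare bench, and ends 16 mm beyond this point; 49.5 mm above the bench when shut. The cap hinges on a pin parallel to the stand's x axis, 68 mm from this point towards the stand's +y and 5.5 mm lower (with the cap shut). The point rides on the cap
- cap_far (a joint): opening angle of that cap, rad: 0 shut, lever swinging up and over towards the disc, 1.9 at its stop. A light spring (under 1 N at the lever) always shuts it when let go
- bolt_far (a joint): how far that bolt, with its seat, hinge and cap, has sunk from its starting height, m. All three start at 0 and look alike. A tight bolt does not move (under 1 mm) when tapped; the loose one gives way at about 3 N, drops 8 mm and stays down, and friction (about 4 N upwards) holds it there while its cap is opened. Which one is loose changes from start to start
- spanner: open/ring spanner lying flat on the bench beside the levers, 174 x 26 x 8 mm; origin under its centre; not to be disturbed
- fish_tin: low blue tin, 84 mm across, 36 mm tall, standing left of the disc; origin under its centre; not to be disturbed
- soup_tin: red tin, 74 mm across, 110 mm tall, behind the turntable; origin under its centre; not to be disturbed
- bean_tin: green tin, 74 mm across, 110 mm tall, behind the turntable; origin under its centre; not to be disturbed
- jar: glass jar with a yellow lid, 72 mm across, 120 mm tall, further left; origin under its centre; not to be disturbed
- oil: bottle, 68 mm across, 220 mm tall, on the right; origin under its centre; not to be disturbed
- carton: orange carton, 60 x 160 x 220 mm, standing on the left; origin under its centre; not to be disturbed

How it is judged:
By the outcome, as a careful person would: the job done as asked, in the order asked, and still so for the second after the job is handed in, while the arm keeps its last pose, push and grip.
It also fails if it takes over 72 s, if anything falls off the work surface, if the arm or the gripper's body presses on something with over 40 N, if the wrist force passes 120 N, or if a joint passes its speed limit or range.

## Working session

There is one attempt and no reset: what is moved stays moved. The work goes in short steps, Python scripts to look and compute and a tool call to move; the robot and the scene stay as the last step left them, time stands still between calls to the robot, and variables do not carry over. Pictures are saved under pics/ and viewed, about 8 in all and at most 12, crops included, and the job is handed in when it is done.

Besides the shell and the picture viewer there is one more tool, called by a JSON object that holds its "method" and its "body". arm_command: Moves the arm, as the interface text tells. Its arguments: {"type":"object","properties":{"plan":{"type":"array","items":{"type":"array","items":{"type":"array","items":{"type":"number"}}}},"squeeze":{"type":"number"}},"required":["plan"]}

```bash
mkdir -p pics
cat > h.py <<'E'
import numpy as np, cv2
from scipy.spatial.transform import Rotation as R
from station import *
def T():
    o=ctrl.get_obs(); M=np.eye(4); M[:3,:3]=R.from_rotvec(o["tool_rot"]).as_matrix(); M[:3,3]=o["tool_pos"]; return M
def cam(n):
    c=calibration(n); return T()@np.array(c["hand_eye"]) if n=="wrist" else np.array(c["cam_to_world"])
def snap(n,f=None):
    M=cam(n); im=get_image(n)
    if f: cv2.imwrite("pics/"+f,im[:,:,::-1])
    return M,im
def mark(n,M,things):
    for t in things:
        r=mark_of(n,t)
        for d in r[:1]: print(n,t,np.round((M@np.r_[d["at"],1])[:3],4),round(d["conf"],2))
E
python3 - <<'E'
from h import *
o=ctrl.get_obs(); print(o); print(np.round(T(),3))
for n in ("scene","side"):
    M,im=snap(n,n+"0.png")
    mark(n,M,["stand","knob_grip","top_near","tab_near","top_mid","tab_mid","top_far","tab_far","spanner","fish_tin","soup_tin","bean_tin","jar","oil","carton"])
M,im=snap("wrist","w0.png"); mark("wrist",M,["stand","knob_grip","top_near","top_mid","top_far"])
a=[cv2.imread(f"pics/{n}0.png") for n in("scene","side")]
cv2.imwrite("pics/both.png",cv2.resize(np.vstack(a),None,fx=.7,fy=.7))
E
```

```text
{'t': 0.0, 'q': array([-1.19026310e-01,  5.33629077e-02,  1.61430748e+00,  8.97760155e-07,
        1.47598911e+00, -1.18979340e-01]), 'dq': array([-7.38590003e-04, -1.08439342e-03,  1.08883281e-03,  8.92375318e-05,
        6.60701011e-04, -1.57533486e-06]), 'effort': array([ 2.70554956e-04, -3.93670499e+01, -3.70175600e+01, -1.62778279e-04,
        6.93513779e-03, -6.06393527e-06]), 'tool_pos': array([6.24374147e-01, 5.90705388e-05, 2.30051210e-01]), 'tool_rot': array([ 1.20844465,  1.21086981, -1.21062886]), 'contact_force': array([0.02410414, 0.73050472, 1.16226673]), 'wrist_torque': array([ 0.03529862, -0.04208019, -0.00987622]), 'opening': 0.0858042137051035}
[[-0.002  1.    -0.     0.624]
 [ 0.    -0.    -1.     0.   ]
 [-1.    -0.002 -0.     0.23 ]
 [ 0.     0.     0.     1.   ]]
scene stand [ 0.5742 -0.1825  0.0518] 0.42
scene knob_grip [0.5263 0.1425 0.0748] 0.65
scene top_near [ 0.491  -0.1424  0.0555] 0.66
scene tab_near [ 0.4964 -0.1896  0.0475] 0.61
scene top_mid [ 0.5707 -0.1302  0.0546] 0.56
scene tab_mid [ 0.5743 -0.1837  0.0505] 0.74
scene top_far [ 0.6483 -0.1185  0.
[... 419 characters left out ...]
ar [ 0.4924 -0.14    0.054 ] 0.51
side tab_near [ 0.6549 -0.1686  0.0459] 0.64
side top_mid [ 0.5665 -0.1304  0.0512] 0.77
side tab_mid [ 0.5788 -0.1799  0.042 ] 0.79
side top_far [ 0.6498 -0.1168  0.0536] 0.66
side tab_far [ 0.6551 -0.1663  0.0426] 0.71
side spanner [ 5.551e-01 -2.605e-01 -3.000e-04] 0.85
side fish_tin [0.5196 0.2531 0.0011] 0.89
side soup_tin [ 0.7757  0.2224 -0.0012] 0.55
side bean_tin [0.7635 0.0686 0.0018] 0.6
side jar [ 6.021e-01  5.085e-01 -5.000e-04] 0.92
side oil [ 0.6208 -0.4029  0.    ] 0.59
side carton [ 0.3697  0.5493 -0.0018] 0.84
wrist knob_grip [0.5218 0.1423 0.0761] 0.84
wrist top_mid [ 0.5734 -0.133   0.0562] 0.83
wrist top_far [ 0.6484 -0.1203  0.0551] 0.6
```

View pics/both.png

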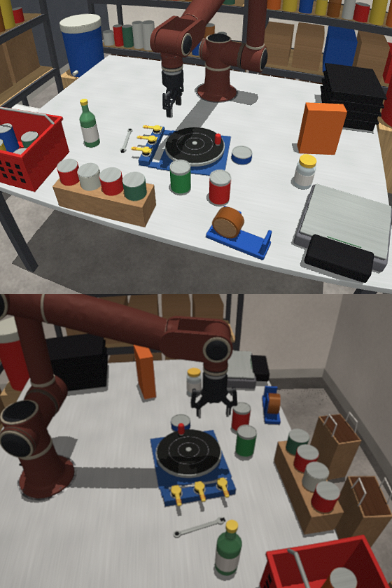

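The scene shows the turntable ahead, with the caps on its right (-y) side and the knob on the left by the fish tin. The fit gives a stand yaw of about 8.4°, the axis near (0.544, 0.052) and the knob at (0.5235, 0.143). I'll move above the knob.

{"method": "arm_command", "body": {"plan": [[[0.014,-0.02,-0.0286,0,0,0,0.06],[0.014,-0.02,-0.0286,0,0,0,0.06],[0.014,-0.02,-0.0286,0,0,0,0.06],[0.014,-0.02,-0.0286,0,0,0,0.06],[0.014,-0.02,-0.0286,0,0,0,0.06],[0,0,0,0,0,0,0.06]]], "squeeze": 50}}

```text
t: 2.4
tool_pos: [0.5239, 0.1455, 0.1596]
tool_rot: [1.216, 1.201, -1.21]
contact_force: [-0.1, 0.1, -0.4]
opening: 0.0595
```

Run:
```python
from h import *
M,im=snap("wrist","w1.png"); print(np.round(T(),4), ctrl.get_obs()["opening"]); mark("wrist",M,["knob_grip","stand","fish_tin"])
```

```text
[[ 0.0088  0.9999 -0.0073  0.526 ]
 [-0.0022 -0.0072 -1.      0.1439]
 [-1.      0.0088  0.0021  0.1612]
 [ 0.      0.      0.      1.    ]] 0.06033672168273604
wrist knob_grip [0.5212 0.1453 0.0786] 0.59
wrist fish_tin [ 0.5206  0.2464 -0.0008] 0.95
```

{"method": "arm_command", "body": {"plan": [[[0.025,-0.001,0,0,0,0,0.06],[0.025,-0.001,0,0,0,0,0.06],[0.025,-0.001,0,0,0,0,0.06],[0.02,0,0,0,0,0,0.06],[0.004,0,0,0,0,0,0.02],[0,0,0,0,0,0,0.015],[0,0,0,0,0,0,0.015],[0,0,0,0,0,0,0.015],[0,0,0,0,0,0,0.015]]], "squeeze": 50}}

```text
t: 3.35
tool_pos: [0.5522, 0.1351, 0.0854]
tool_rot: [1.257, 1.16, -1.187]
contact_force: [-0.7, 3.1, -0.7]
opening: 0.0222
```

Run:
```python
from h import *
o=ctrl.get_obs(); M=T(); print(np.round(M,4), o["opening"],o["contact_force"])
p=M[:2,3]; d=p-[.544,.052]; print(np.hypot(*d),np.degrees(np.arctan2(d[1],d[0])))
```

```text
[[ 0.0532  0.9982 -0.0271  0.5522]
 [ 0.0041 -0.0273 -0.9996  0.1351]
 [-0.9986  0.0531 -0.0056  0.0854]
 [ 0.      0.      0.      1.    ]] 0.0222253267113054 [-0.73411076  3.10389541 -0.66388543]
0.08346210817511611 84.32978209572792
```

Run:
```python
from h import *
M,im=snap("scene"); mark("scene",M,["knob_grip"])
cv2.imwrite("pics/s2.png",cv2.resize(im[150:270,180:340,::-1],None,fx=4,fy=4))
M,im=snap("wrist","w2.png"); mark("wrist",M,["knob_grip"]);print(T()[:3,3])
cv2.imwrite("pics/s2.png",np.hstack([cv2.resize(cv2.imread("pics/s2.png"),(400,300)),cv2.resize(im[:,:,::-1],(400,300))]))
```

```text
scene knob_grip [0.5553 0.1449 0.0728] 0.68
wrist knob_grip [0.5529 0.1427 0.0772] 0.65
[0.55222674 0.13510954 0.08543398]
```

View pics/s2.png

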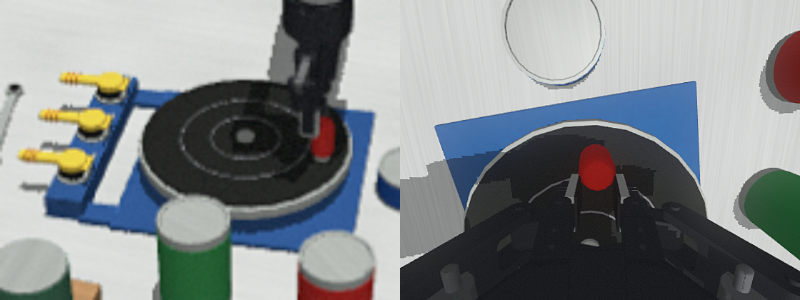

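```bash
cat >> h.py <<'E'
R0=np.array([[0,1,0],[0,0,-1],[-1,0,0]],float)
def to(p,Rd=R0):
    M=T(); o=ctrl.get_obs()
    print("shift",np.round(M[:3,:3].T@(np.array(p)-M[:3,3]),4),"turn",np.round(R.from_matrix(M[:3,:3].T@Rd).as_rotvec(degrees=True),2),"pos",np.round(M[:3,3],4),"F",np.round(o["contact_force"],1),"op",round(o["opening"],4),"t",round(o["t"],2))
E
python3 -c "
from h import *
to([.552,.137,.12])"
```

```text
shift [-0.0345  0.0016 -0.002 ] turn [-1.5  -0.21 -3.08] pos [0.5522 0.1351 0.0854] F [ 1.2  1.8 -2.6] op 0.0221 t 3.55
```

{"method": "arm_command", "body": {"plan": [[[0,0,0,0,0,0,0.06],[0,0,0,0,0,0,0.06],[-0.015,0,0,0,0,0,0.06],[-0.015,0,0,0,0,0,0.06],[0,0,0,0,0,0,0.06]]]}}

```text
t: 3.97
tool_pos: [0.5497, 0.1335, 0.1158]
tool_rot: [1.251, 1.158, -1.189]
contact_force: [0.9, -0.2, 0.3]
opening: 0.0596
```

```bash
python3 -c "
from h import *
M,im=snap('wrist'); mark('wrist',M,['knob_grip'])
M,im=snap('side'); mark('side',M,['knob_grip'])
to([.553,.144,.12])"
```

```text
wrist knob_grip [0.5546 0.1458 0.0732] 0.87
side knob_grip [0.5519 0.1466 0.0708] 0.49
shift [-0.0078  0.0056 -0.0107] turn [-1.44  0.06 -2.63] pos [0.5475 0.1334 0.1119] F [-0.3 -0.5  0.6] op 0.0596 t 4.17
```

{"method": "arm_command", "body": {"plan": [[[-0.004,0.004,-0.006,-0.7,0,-1.3,0.06],[-0.002,0.003,-0.006,-0.7,0,-1.3,0.06],[0,0,0,0,0,0,0.06],[0,0,0,0,0,0,0.06]]]}}

```text
t: 4.5
tool_pos: [0.5521, 0.1448, 0.1138]
tool_rot: [1.204, 1.213, -1.216]
contact_force: [0.7, 0.4, 0.6]
opening: 0.06
```

```bash
python3 -c "
from h import *
to([.5535,.1455,.06])"
```

```text
shift [ 0.0538  0.0019 -0.0009] turn [-0.01  0.16  0.45] pos [0.5521 0.1448 0.1138] F [0.7 0.4 0.6] op 0.06 t 4.5
```

Good. Now I'll descend slowly.

{"method": "arm_command", "body": {"plan": [[[0.01,0.001,0,0,0,0.2,0.06],[0.01,0.001,0,0,0,0.2,0.06],[0.01,0,0,0,0,0,0.06],[0.01,0,0,0,0,0,0.06],[0.01,0,0,0,0,0,0.06],[0,0,0,0,0,0,0.06]]]}}

```text
t: 5.0
tool_pos: [0.5507, 0.1433, 0.0549]
tool_rot: [1.205, 1.209, -1.216]
contact_force: [-1.0, 0.1, -0.6]
opening: 0.0598
```

```bash
python3 -c "
from h import *
to([.5535,.1455,.06])"
```

```text
shift [-0.0051  0.0028 -0.0022] turn [-0.08  0.24  0.28] pos [0.5507 0.1433 0.0549] F [-1.   0.1 -0.6] op 0.0598 t 5.0
```

{"method": "arm_command", "body": {"plan": [[[-0.005,0.003,-0.002,0,0,0,0.06],[0,0,0,0,0,0,0.015],[0,0,0,0,0,0,0.015],[0,0,0,0,0,0,0.015],[0,0,0,0,0,0,0.015],[0,0,0,0,0,0,0.015]]]}}

```text
t: 5.5
tool_pos: [0.5536, 0.1454, 0.0593]
tool_rot: [1.204, 1.21, -1.217]
contact_force: [0.3, 0.1, -2.3]
opening: 0.025
```

```bash
python3 -c "
from h import *
to([.5535,.1455,.06])"
```

```text
shift [-0.0007 -0.0001 -0.0001] turn [-0.07  0.27  0.34] pos [0.5536 0.1454 0.0593] F [ 0.3  0.1 -2.3] op 0.025 t 5.5
```

```bash
cat >> h.py <<'E'
def circ(n,ax=(.544,.052),step=5,r=.095):
    M=T(); d=M[:2,3]-ax; a=np.arctan2(d[1],d[0]); print("r",np.hypot(*d),"ang",np.degrees(a))
    k=a-np.radians(step)*np.arange(n+1); P=np.c_[np.cos(k),np.sin(k)]*r; D=np.diff(P,axis=0)
    for x,y in D: print([0,round(x,4),round(-y,4)],end=" ")
    print(); to(M[:3,3])
E
python3 -c "
from h import *
circ(12)"
```

```text
r 0.09385541810137694 ang 84.1431080839318
[0, np.float64(0.0082), np.float64(0.0012)] [0, np.float64(0.0081), np.float64(0.0019)] [0, np.float64(0.0079), np.float64(0.0026)] [0, np.float64(0.0076), np.float64(0.0033)] [0, np.float64(0.0073), np.float64(0.0039)] [0, np.float64(0.0069), np.float64(0.0046)] [0, np.float64(0.0065), np.float64(0.0051)] [0, np.float64(0.006), np.float64(0.0057)] [0, np.float64(0.0055), np.float64(0.0062)] [0, np.float64(0.0049), np.float64(0.0066)] [0, np.float64(0.0043), np.float64(0.0071)] [0, np.float64(0.0037), np.float64(0.0074)] 
shift [0. 0. 0.] turn [-0.07  0.27  0.34] pos [0.5536 0.1454 0.0593] F [ 0.3  0.1 -2.3] op 0.025 t 5.5
```

{"method": "arm_command", "body": {"plan": [[[0,0.0082,0.0012,0,0,0.3,0.015],[0,0.0081,0.0019,0,0,0,0.015],[0,0.0079,0.0026,0,0,0,0.015],[0,0.0076,0.0033,0,0,0,0.015],[0,0.0073,0.0039,0,0,0,0.015],[0,0.0069,0.0046,0,0,0,0.015],[0,0.0065,0.0051,0,0,0,0.015],[0,0.006,0.0057,0,0,0,0.015],[0,0.0055,0.0062,0,0,0,0.015],[0,0.0049,0.0066,0,0,0,0.015],[0,0.0043,0.0071,0,0,0,0.015],[0,0.0037,0.0074,0,0,0,0.015]]]}}

```text
t: 6.5
tool_pos: [0.6341, 0.0815, 0.0592]
tool_rot: [1.195, 1.213, -1.226]
contact_force: [-9.0, -1.8, 4.1]
opening: 0.0247
```

```bash
python3 -c "
from h import *
circ(16)"
```

```text
r 0.0948348845533394 ang 18.10658655043218
[0, np.float64(0.0022), np.float64(0.008)] [0, np.float64(0.0015), np.float64(0.0081)] [0, np.float64(0.0008), np.float64(0.0082)] [0, np.float64(0.0001), np.float64(0.0083)] [0, np.float64(-0.0006), np.float64(0.0083)] [0, np.float64(-0.0014), np.float64(0.0082)] [0, np.float64(-0.0021), np.float64(0.008)] [0, np.float64(-0.0028), np.float64(0.0078)] [0, np.float64(-0.0034), np.float64(0.0075)] [0, np.float64(-0.0041), np.float64(0.0072)] [0, np.float64(-0.0047), np.float64(0.0068)] [0, np.float64(-0.0053), np.float64(0.0064)] [0, np.float64(-0.0058), np.float64(0.0059)] [0, np.float64(-0.0063), np.float64(0.0054)] [0, np.float64(-0.0067), np.float64(0.0048)] [0, np.float64(-0.0071), np.float64(0.0042)] 
shift [0. 0. 0.] turn [-0.06  0.58  0.88] pos [0.6341 0.0815 0.0592] F [-9.  -1.8  4.1] op 0.0247 t 6.5
```

```bash
cat >> h.py <<'E'
def circ(n,ax=(.544,.052),step=5.5,s=.0083,lead=6):
    M=T(); d=M[:2,3]-ax; a=np.degrees(np.arctan2(d[1],d[0])); print("r",np.hypot(*d),"ang",a)
    k=np.radians(a-lead-step*np.arange(n))
    print(np.round(np.c_[np.sin(k),np.cos(k)]*s,4).tolist()); to(M[:3,3])
E
python3 -c "
from h import *
circ(16)"
```

```text
r 0.0948348845533394 ang 18.10658655043218
[[0.0017, 0.0081], [0.001, 0.0082], [0.0002, 0.0083], [-0.0006, 0.0083], [-0.0014, 0.0082], [-0.0022, 0.008], [-0.003, 0.0078], [-0.0037, 0.0074], [-0.0044, 0.007], [-0.005, 0.0066], [-0.0056, 0.0061], [-0.0062, 0.0055], [-0.0067, 0.0049], [-0.0071, 0.0042], [-0.0075, 0.0035], [-0.0078, 0.0028]]
shift [0. 0. 0.] turn [-0.06  0.58  0.88] pos [0.6341 0.0815 0.0592] F [-9.  -1.8  4.1] op 0.0247 t 6.5
```

{"method": "arm_command", "body": {"plan": [[[0,0.0012,0.0081,0,0.3,0.5,0.015],[0,0.0008,0.0082,0,0.3,0.4,0.015],[0,0.0002,0.0083,0,0,0,0.015],[0,-0.0006,0.0083,0,0,0,0.015],[0,-0.0014,0.0082,0,0,0,0.015],[0,-0.0022,0.008,0,0,0,0.015],[0,-0.003,0.0078,0,0,0,0.015],[0,-0.0037,0.0074,0,0,0,0.015],[0,-0.0044,0.007,0,0,0,0.015],[0,-0.005,0.0066,0,0,0,0.015],[0,-0.0056,0.0061,0,0,0,0.015],[0,-0.0062,0.0055,0,0,0,0.015]]]}}

```text
t: 7.5
tool_pos: [0.6075, -0.0199, 0.0593]
tool_rot: [1.217, 1.196, -1.202]
contact_force: [3.8, -2.8, -3.2]
opening: 0.0248
```

```bash
python3 -c "
from h import *
circ(16)"
```

```text
r 0.09592745360364123 ang -48.56877935496199
[[-0.0068, 0.0048], [-0.0072, 0.0041], [-0.0076, 0.0034], [-0.0079, 0.0027], [-0.0081, 0.0019], [-0.0082, 0.0011], [-0.0083, 0.0004], [-0.0083, -0.0004], [-0.0082, -0.0012], [-0.0081, -0.002], [-0.0078, -0.0028], [-0.0075, -0.0035], [-0.0071, -0.0042], [-0.0067, -0.0049], [-0.0062, -0.0055], [-0.0057, -0.0061]]
shift [0. 0. 0.] turn [-0.16  0.08 -0.81] pos [ 0.6075 -0.0199  0.0593] F [ 3.8 -2.8 -3.2] op 0.0248 t 7.5
```

{"method": "arm_command", "body": {"plan": [[[0,-0.0068,0.0048,0,0,-0.4,0.015],[0,-0.0072,0.0041,0,0,-0.4,0.015],[0,-0.0076,0.0034,0,0,0,0.015],[0,-0.0079,0.0027,0,0,0,0.015],[0,-0.0081,0.0019,0,0,0,0.015],[0,-0.0082,0.0011,0,0,0,0.015],[0,-0.0083,0.0004,0,0,0,0.015],[0,-0.0083,-0.0004,0,0,0,0.015],[0,-0.0082,-0.0012,0,0,0,0.015],[0,-0.0081,-0.002,0,0,0,0.015],[0,-0.0078,-0.0028,0,0,0,0.015],[0,-0.0075,-0.0035,0,0,0,0.015],[0,-0.0071,-0.0042,0,0,0,0.015],[0,-0.0067,-0.0049,0,0,0,0.015],[0,-0.0062,-0.0055,0,0,0,0.015]]]}}

```text
t: 8.75
tool_pos: [0.4775, -0.0169, 0.0593]
tool_rot: [1.205, 1.207, -1.219]
contact_force: [-1.0, -2.3, -1.2]
opening: 0.0249
```

```bash
python3 -c "
from h import *
circ(18)"
```

```text
r 0.09573804001041869 ang -133.96051572929898
[[-0.0053, -0.0064], [-0.0047, -0.0068], [-0.004, -0.0073], [-0.0033, -0.0076], [-0.0026, -0.0079], [-0.0018, -0.0081], [-0.001, -0.0082], [-0.0002, -0.0083], [0.0006, -0.0083], [0.0014, -0.0082], [0.0021, -0.008], [0.0029, -0.0078], [0.0036, -0.0075], [0.0043, -0.0071], [0.005, -0.0066], [0.0056, -0.0061], [0.0062, -0.0056], [0.0067, -0.0049]]
shift [0. 0. 0.] turn [-0.22  0.36  0.33] pos [ 0.4775 -0.0169  0.0593] F [-1.  -2.3 -1.2] op 0.0249 t 8.75
```

{"method": "arm_command", "body": {"plan": [[[0,-0.0053,-0.0064,0,0.2,0.3,0.015],[0,-0.0047,-0.0068,0,0.2,0,0.015],[0,-0.004,-0.0073,0,0,0,0.015],[0,-0.0033,-0.0076,0,0,0,0.015],[0,-0.0026,-0.0079,0,0,0,0.015],[0,-0.0018,-0.0081,0,0,0,0.015],[0,-0.001,-0.0082,0,0,0,0.015],[0,-0.0002,-0.0083,0,0,0,0.015],[0,0.0006,-0.0083,0,0,0,0.015],[0,0.0014,-0.0082,0,0,0,0.015],[0,0.0021,-0.008,0,0,0,0.015],[0,0.0029,-0.0078,0,0,0,0.015],[0,0.0036,-0.0075,0,0,0,0.015],[0,0.0043,-0.0071,0,0,0,0.015],[0,0.005,-0.0066,0,0,0,0.015]]]}}

```text
t: 10.0
tool_pos: [0.4722, 0.113, 0.0593]
tool_rot: [1.213, 1.213, -1.208]
contact_force: [1.2, -2.2, -2.7]
opening: 0.0246
```

```bash
python3 -c "
from h import *
circ(20)"
```

```text
r 0.09421787474225435 ang 139.6299243135179
[[0.006, -0.0057], [0.0065, -0.0051], [0.007, -0.0045], [0.0074, -0.0038], [0.0077, -0.0031], [0.008, -0.0023], [0.0082, -0.0015], [0.0083, -0.0007], [0.0083, 0.0001], [0.0083, 0.0008], [0.0081, 0.0016], [0.0079, 0.0024], [0.0077, 0.0032], [0.0073, 0.0039], [0.0069, 0.0046], [0.0065, 0.0052], [0.0059, 0.0058], [0.0053, 0.0063], [0.0047, 0.0068], [0.004, 0.0073]]
shift [0. 0. 0.] turn [-0.04 -0.3   0.05] pos [0.4722 0.113  0.0593] F [ 1.2 -2.2 -2.7] op 0.0246 t 10.0
```

{"method": "arm_command", "body": {"plan": [[[0,0.006,-0.0057,0,-0.3,0,0.015],[0,0.0065,-0.0051,0,0,0,0.015],[0,0.007,-0.0045,0,0,0,0.015],[0,0.0074,-0.0038,0,0,0,0.015],[0,0.0077,-0.0031,0,0,0,0.015],[0,0.008,-0.0023,0,0,0,0.015],[0,0.0082,-0.0015,0,0,0,0.015],[0,0.0083,-0.0007,0,0,0,0.015],[0,0.0083,0.0001,0,0,0,0.015],[0,0.0083,0.0008,0,0,0,0.015],[0,0.0081,0.0016,0,0,0,0.015],[0,0.0079,0.0024,0,0,0,0.015],[0,0.0077,0.0032,0,0,0,0.015],[0,0.0073,0.0039,0,0,0,0.015],[0,0.0069,0.0046,0,0,0,0.015],[0,0.0065,0.0052,0,0,0,0.015],[0,0.004,0.004,0,0,0,0.015],[0,0,0,0,0,0,0.015]]]}}

```text
t: 11.5
tool_pos: [0.6132, 0.1161, 0.0593]
tool_rot: [1.215, 1.21, -1.208]
contact_force: [0.7, 0.4, 0.1]
opening: 0.0248
```

```bash
python3 -c "
from h import *
circ(1)
M,im=snap('wrist'); mark('wrist',M,['knob_grip'])"
```

```text
r 0.09431843158448903 ang 42.83629723862065
[[0.005, 0.0066]]
shift [0. 0. 0.] turn [-0.15 -0.28 -0.08] pos [0.6132 0.1161 0.0593] F [0.7 0.4 0.1] op 0.0248 t 11.5
wrist knob_grip [0.6137 0.117  0.076 ] 0.86
```

{"method": "arm_command", "body": {"plan": [[[0,0,0,0,0,0,0.06],[0,0,0,0,0,0,0.06],[-0.015,0,0,0,0,0,0.06],[-0.025,0,0,0,0,0,0.06],[-0.03,0,0,0,0,0,0.05],[-0.03,-0.005,0.015,2,0,0,0.02],[-0.015,-0.015,0.03,2,0,0,0],[0,-0.02,0.03,2,0,0,0],[0,-0.02,0.03,2,0,0,0],[0,-0.02,0.03,0.4,0,0,0],[0,-0.02,0.03,0,0,0,0],[0,-0.01,0.02,0,0,0,0],[0,0,0,0,0,0,0]]]}}

```text
t: 12.68
tool_pos: [0.4754, -0.0604, 0.1817]
tool_rot: [1.315, 1.136, -1.318]
contact_force: [-0.3, -0.5, -0.4]
opening: 0.0001
```

```bash
cat >> h.py <<'E'
X=np.array([np.cos(np.radians(8.4)),np.sin(np.radians(8.4)),0])
def tilt(a,yaw=8.4): return R.from_euler("z",yaw,degrees=True).as_matrix()@R.from_euler("x",-a,degrees=True).as_matrix()@R0
E
python3 - <<'E'
from h import *
M,im=snap('wrist',"w3.png"); mark('wrist',M,['knob_grip','top_near','top_mid','top_far','tab_near','tab_mid','tab_far',"stand"])
to([.4915,-.1415,.085],tilt(0))
E
```

```text
wrist top_near [ 0.4864 -0.1382  0.0509] 0.58
wrist top_far [ 0.6475 -0.1175  0.0561] 0.6
wrist tab_mid [ 0.5738 -0.1824  0.0532] 0.63
shift [0.0963 0.0255 0.0813] turn [-16.56  -0.04   0.1 ] pos [ 0.478  -0.0575  0.1813] F [ 0.6  0.4 -0.4] op 0.0001 t 13.13
```

View pics/w3.png

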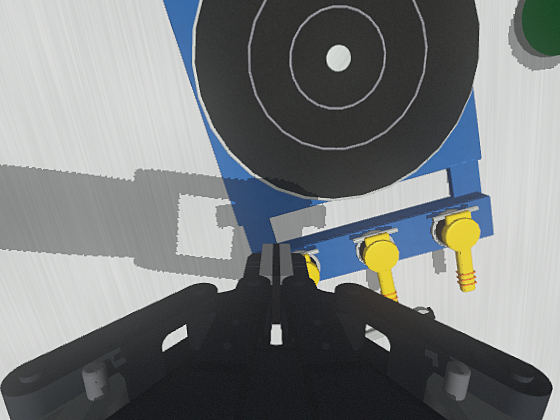

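{"method": "arm_command", "body": {"plan": [[[0.02,0.006,0.02,-5.5,0,0,0],[0.02,0.006,0.02,-5.5,0,0,0],[0.02,0.006,0.02,-5.5,0,0,0],[0.02,0.006,0.018,0,0,0,0],[0.012,0,0,0,0,0,0],[0,0,0,0,0,0,0],[0,0,0,0,0,0,0]]]}}

```text
t: 13.72
tool_pos: [0.5069, -0.1343, 0.0875]
tool_rot: [1.087, 1.283, -1.083]
contact_force: [-0.7, -0.6, 0.7]
opening: -0.0003
```

Run:
```python
from h import *
to([.4915,-.1415,.058],tilt(0))
```

```text
shift [ 0.0295 -0.0165  0.0046] turn [ 1.2  -0.05 -0.13] pos [ 0.5069 -0.1343  0.0875] F [-0.7 -0.6  0.7] op -0.0003 t 13.72
```

{"method": "arm_command", "body": {"plan": [[[0.004,-0.008,0.0025,0.6,0,0,0],[0.006,-0.008,0.0025,0.6,0,0,0],[0.008,0,0,0,0,0,0],[0.006,0,0,0,0,0,0],[0,0,0,0,0,0,0],[0,0,0,0,0,0,0]]]}}

```text
t: 14.22
tool_pos: [0.4914, -0.1401, 0.0648]
tool_rot: [1.103, 1.27, -1.096]
contact_force: [0.6, -0.2, 0.2]
opening: 0.0003
```

Run:
```python
from h import *
to([.4915,-.1415,.056],tilt(0))
```

```text
shift [ 0.0088 -0.0001  0.0014] turn [ 0.04  0.08 -0.38] pos [ 0.4914 -0.1401  0.0648] F [ 0.6 -0.2  0.2] op 0.0003 t 14.22
```

{"method": "arm_command", "body": {"plan": [[[0.005,0,0.001,0,0,0,0],[0.004,0,0,0,0,0,0],[0.003,0,0,0,0,0,0],[0.003,0,0,0,0,0,0]]]}}

```text
t: 14.55
tool_pos: [0.4933, -0.1417, 0.0528]
tool_rot: [1.102, 1.268, -1.095]
contact_force: [-13.0, 5.3, 30.4]
opening: -0.0004
```

Run:
```python
from h import *
to([.4915,-.1415,.056],tilt(0))
```

```text
shift [-0.0032 -0.0018 -0.0005] turn [ 0.09  0.15 -0.46] pos [ 0.4933 -0.1417  0.0528] F [-13.    5.3  30.4] op -0.0004 t 14.55
```

{"method": "arm_command", "body": {"plan": [[[-0.006,0,0,0,0,0,0],[-0.007,0,0,0,0,0,0],[0,0.02,0,0,0,0,0],[0,0.026,0,0,0,0,0],[0,0.025,0,0,0,0,0],[0,0.008,0,0,0,0,0],[0,0,0,0,0,0,0],[0,0,0,0,0,0,0]]]}}

```text
t: 15.22
tool_pos: [0.5749, -0.1302, 0.0684]
tool_rot: [1.102, 1.266, -1.095]
contact_force: [0.0, -0.5, 1.3]
opening: -0.0
```

Run:
```python
from h import *
to([.5705,-.1305,.056],tilt(0))
```

```text
shift [ 0.0124 -0.0046 -0.0004] turn [ 0.06  0.22 -0.52] pos [ 0.5749 -0.1302  0.0684] F [ 0.  -0.5  1.3] op -0.0 t 15.22
```

{"method": "arm_command", "body": {"plan": [[[0.004,-0.0045,0,0,0,-0.4,0],[0.005,0,0,0,0,0,0],[0.002,0,0,0,0,0,0],[0,0,0,0,0,0,0],[0.0008,0,0,0,0,0,0],[0.001,0,0,0,0,0,0],[0.001,0,0,0,0,0,0],[0.001,0,0,0,0,0,0]]]}}

```text
t: 15.88
tool_pos: [0.5657, -0.1312, 0.0519]
tool_rot: [1.099, 1.274, -1.103]
contact_force: [-0.2, 0.7, 2.8]
opening: 0.0001
```

Run:
```python
from h import *
to([.5705,-.1305,.056],tilt(0))
```

```text
shift [-0.0041  0.0049  0.    ] turn [-0.07  0.12  0.06] pos [ 0.5657 -0.1312  0.0519] F [-0.2  0.7  2.8] op 0.0001 t 15.88
```

{"method": "arm_command", "body": {"plan": [[[0.001,0,0,0,0,0,0],[0.001,0,0,0,0,0,0],[0.001,0,0,0,0,0,0]]]}}

```text
t: 16.13
tool_pos: [0.5657, -0.1312, 0.0492]
tool_rot: [1.099, 1.274, -1.103]
contact_force: [-1.2, 0.9, 2.0]
opening: 0.0001
```

Run:
```python
from h import *
to([.5705,-.1305,.056],tilt(0))
```

```text
shift [-0.0068  0.0049  0.    ] turn [-0.06  0.12  0.08] pos [ 0.5657 -0.1312  0.0492] F [-1.2  0.9  2. ] op 0.0001 t 16.13
```

{"method": "arm_command", "body": {"plan": [[[0.0015,0,0,0,0,0,0],[0.0012,0,0,0,0,0,0],[0.001,0,0,0,0,0,0],[0.001,0,0,0,0,0,0]]]}}

```text
t: 16.47
tool_pos: [0.5659, -0.1313, 0.046]
tool_rot: [1.098, 1.275, -1.104]
contact_force: [-4.8, 2.4, 10.4]
opening: 0.0001
```

Run:
```python
from h import *
to([.5705,-.1305,.056],tilt(0))
```

```text
shift [-0.01    0.0047 -0.0001] turn [-0.03  0.1   0.16] pos [ 0.5659 -0.1313  0.046 ] F [-4.8  2.4 10.4] op 0.0001 t 16.47
```

The middle bolt is loose: it gave way at about 3 N and bottomed at z≈0.046. The far cap still has to be tapped.

{"method": "arm_command", "body": {"plan": [[[-0.008,0,0,0,0,0,0],[-0.012,0,0,0,0,0,0],[0,0.02,0,0,0,0,0],[0,0.026,0,0,0,0,0],[0,0.025,0,0,0,0,0],[0,0.009,0,0,0,0,0],[0,0,0,0,0,0,0],[0,0,0,0,0,0,0]]]}}

```text
t: 17.13
tool_pos: [0.648, -0.1202, 0.0695]
tool_rot: [1.098, 1.271, -1.104]
contact_force: [-0.0, -0.3, -0.4]
opening: -0.0004
```

Run:
```python
from h import *
to([.649,-.119,.056],tilt(0))
```

```text
shift [ 0.0135  0.0012 -0.0011] turn [-0.07  0.26  0.04] pos [ 0.648  -0.1202  0.0695] F [-0.  -0.3 -0.4] op -0.0004 t 17.13
```

{"method": "arm_command", "body": {"plan": [[[0.005,0.001,0,0,0,0,0],[0.005,0,0,0,0,0,0],[0.002,0,0,0,0,0,0],[0,0,0,0,0,0,0],[0.0008,0,0,0,0,0,0],[0.001,0,0,0,0,0,0],[0.001,0,0,0,0,0,0],[0.001,0,0,0,0,0,0],[0.001,0,0,0,0,0,0]]]}}

```text
t: 17.88
tool_pos: [0.6449, -0.1207, 0.0539]
tool_rot: [1.099, 1.274, -1.107]
contact_force: [-3.2, 0.5, 5.2]
opening: -0.0
```

Run:
```python
from h import *
to([.649,-.119,.056],tilt(0))
```

```text
shift [-0.0021  0.0043 -0.0011] turn [-0.18  0.17  0.22] pos [ 0.6449 -0.1207  0.0539] F [-3.2  0.5  5.2] op -0.0 t 17.88
```

{"method": "arm_command", "body": {"plan": [[[0.0012,0.0003,0,0,0,0,0],[0.0012,0.0003,0,0,0,0,0]]]}}

```text
t: 18.05
tool_pos: [0.645, -0.1207, 0.0538]
tool_rot: [1.098, 1.276, -1.108]
contact_force: [-4.9, 1.1, 8.4]
opening: 0.0
```

{"method": "arm_command", "body": {"plan": [[[-0.01,0,0,0,0,0,0],[-0.03,0,0,0,0,0,0],[-0.03,-0.02,0.02,0,0,0,0.02],[-0.01,-0.02,0.02,0,0,0,0.04],[0,-0.02,0.01,0,0,0,0.04],[0,-0.01,0.01,0,0,0,0.04],[0,0,0,0,0,0,0.04],[0,0,0,0,0,0,0.04]]]}}

```text
t: 18.72
tool_pos: [0.5834, -0.1928, 0.1398]
tool_rot: [1.096, 1.272, -1.106]
contact_force: [0.1, -0.3, -0.1]
opening: 0.04
```

Run:
```python
from h import *
for n in ("wrist","scene","side"):
    M,im=snap(n,n+"5.png"); mark(n,M,['top_near','top_mid','top_far','tab_mid'])
to([.581,-.180,.09],tilt(0))
a=cv2.resize(cv2.imread("pics/scene5.png")[150:270,180:340],(400,300));b=cv2.resize(cv2.imread("pics/wrist5.png"),(400,300))
cv2.imwrite("pics/b5.png",np.hstack([a,b]))
```

```text
wrist top_near [ 0.4859 -0.1383  0.0489] 0.7
wrist top_mid [ 0.5718 -0.1339  0.0453] 0.67
wrist top_far [ 0.6468 -0.1188  0.0562] 0.59
wrist tab_mid [ 0.5763 -0.1815  0.0456] 0.72
scene top_near [ 0.4916 -0.1403  0.0524] 0.48
scene top_mid [ 0.5599 -0.2628  0.0026] 0.71
scene top_far [ 0.6467 -0.1191  0.0567] 0.46
scene tab_mid [ 0.646  -0.1196  0.0571] 0.35
side top_near [ 0.4907 -0.1401  0.0547] 0.48
side top_mid [ 0.5637 -0.1296  0.0456] 0.49
side top_far [ 0.6487 -0.1171  0.0534] 0.56
side tab_mid [ 0.5722 -0.1784  0.0356] 0.62
shift [ 0.0496 -0.0005 -0.0128] turn [0.02 0.35 0.21] pos [ 0.5835 -0.1923  0.1397] F [0.3 0.1 0.8] op 0.04 t 19.47
```

View pics/b5.png

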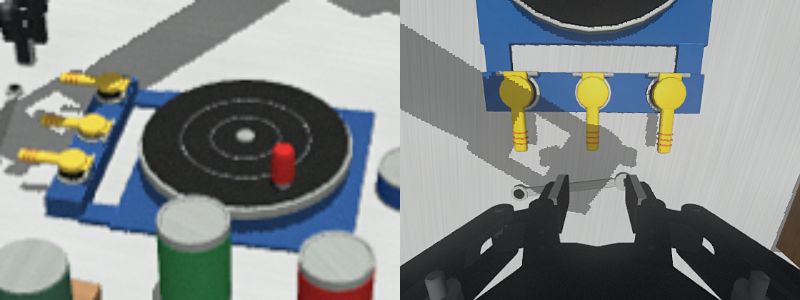

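{"method": "arm_command", "body": {"plan": [[[0.015,-0.003,-0.006,0,0.2,0.1,0.04],[0.02,-0.003,-0.006,0,0,0,0.04],[0.015,0,0,0,0,0,0.04],[0,0,0,0,0,0,0.04],[0,0,0,0,0,0,0.04]]]}}

```text
t: 19.88
tool_pos: [0.577, -0.1821, 0.0905]
tool_rot: [1.098, 1.269, -1.101]
contact_force: [0.5, 0.3, 0.8]
opening: 0.0398
```

Run:
```python
from h import *
M,im=snap("wrist","w6.png"); mark("wrist",M,['top_mid','tab_mid','tab_near','tab_far'])
to([.576,-.180,.026],tilt(0))
```

```text
wrist top_mid [ 0.5701 -0.1296  0.0475] 0.79
wrist tab_mid [ 0.5737 -0.1846  0.0482] 0.95
wrist tab_near [ 0.4969 -0.191   0.0482] 0.83
wrist tab_far [ 0.6595 -0.1689  0.0478] 0.56
shift [ 0.0659 -0.0019 -0.0033] turn [-0.01  0.38 -0.25] pos [ 0.578  -0.1826  0.0919] F [-1.2 -0.5  0.5] op 0.04 t 20.13
```

View pics/w6.png

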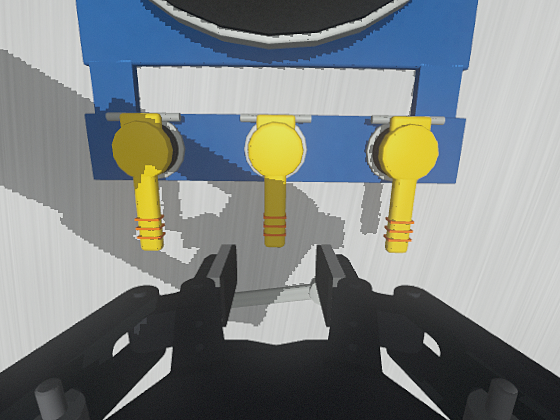

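{"method": "arm_command", "body": {"plan": [[[0.012,0,-0.001,0,0.2,-0.1,0.04],[0.014,0,0,0,0,-0.1,0.04],[0.014,0,0,0,0,0,0.04],[0.012,0,0,0,0,0,0.04],[0.006,0,0,0,0,0,0.04],[0,0,0,0,0,0,0.04],[0,0,0,0,0,0,0.04]]], "squeeze": 25}}

```text
t: 20.72
tool_pos: [0.579, -0.1823, 0.0294]
tool_rot: [1.099, 1.27, -1.101]
contact_force: [0.3, 0.8, 0.7]
opening: 0.0401
```

Run:
```python
from h import *
to([.577,-.181,.026],tilt(0))
```

```text
shift [ 0.0034 -0.0018 -0.0016] turn [-0.03  0.23 -0.15] pos [ 0.579  -0.1823  0.0294] F [0.3 0.8 0.7] op 0.0401 t 20.72
```

{"method": "arm_command", "body": {"plan": [[[0.003,-0.002,-0.0015,0,0.2,0,0.03],[0,0,0,0,0,0,0.005],[0,0,0,0,0,0,0.005],[0,0,0,0,0,0,0.005],[0,0,0,0,0,0,0.005]]]}}

```text
t: 21.13
tool_pos: [0.5764, -0.1813, 0.0268]
tool_rot: [1.102, 1.273, -1.1]
contact_force: [-0.3, 0.5, -1.3]
opening: 0.0132
```

Run:
```python
from h import *
to([.577,-.181,.026],tilt(0)); to([.577,-.181,.026],tilt(4))
```

```text
shift [ 0.0008  0.0006 -0.0002] turn [-0.07  0.02 -0.12] pos [ 0.5764 -0.1813  0.0268] F [-0.3  0.5 -1.3] op 0.0132 t 21.13
shift [ 0.0008  0.0006 -0.0002] turn [-0.07 -3.98 -0.12] pos [ 0.5764 -0.1813  0.0268] F [-0.3  0.5 -1.3] op 0.0132 t 21.13
```

{"method": "arm_command", "body": {"plan": [[[-0.003,0,0.0004,0,-2.5,0,0.005],[-0.0045,0,0.0005,0,-4,0,0.005],[-0.0045,0,0.0005,0,-4,0,0.005],[-0.0045,0,0.0005,0,-4,0,0.005]]]}}

```text
t: 21.47
tool_pos: [0.5764, -0.1816, 0.0441]
tool_rot: [0.933, 1.067, -1.204]
contact_force: [-2.4, 1.8, 0.2]
opening: 0.0131
```

```bash
cat >> h.py <<'E'
def lift():
    M=T(); S=R.from_euler("z",8.4,degrees=True).as_matrix(); g=M[:3,3]-.0155*M[:3,0]; v=S.T@(g-[.567,-.1135,.036])
    ti=np.degrees(np.arctan2(-(S.T@M[:3,0])[1],-M[2,0])); print("grip rel hinge",np.round(v,4),"r",np.hypot(v[1],v[2]),"lever ang",np.degrees(np.arctan2(v[2]-.0055*0,-v[1]))-4.6,"tilt",ti)
    to(M[:3,3],tilt(ti)); print(np.round(ctrl.get_obs()["q"],2))
E
python3 -c "
from h import *
lift()"
```

```text
grip rel hinge [-0.0007 -0.0648  0.0231] r 0.06881515838089995 lever ang 15.010661163812147 tilt 14.678936076931516
shift [0. 0. 0.] turn [-0.49 -0.   -0.09] pos [ 0.5764 -0.1816  0.0441] F [-2.4  1.8  0.2] op 0.0131 t 21.47
[-0.32  0.14  1.87 -0.27  1.03 -0.34]
```

{"method": "arm_command", "body": {"plan": [[[-0.0045,0,0.0005,-0.2,-4,0,0.005],[-0.0045,0,0.0005,-0.2,-4,0,0.005],[-0.0045,0,0.0005,0,-4,0,0.005],[-0.0045,0,0.0005,0,-4,0,0.005],[-0.0045,0,0.0005,0,-4,0,0.005]]]}}

```text
t: 21.88
tool_pos: [0.5753, -0.1737, 0.0694]
tool_rot: [0.679, 0.775, -1.308]
contact_force: [-1.6, 0.0, -2.3]
opening: 0.0134
```

```bash
python3 -c "
from h import *
lift()"
```

```text
grip rel hinge [-0.0006 -0.0518  0.046 ] r 0.06925854749310255 lever ang 37.001028697536775 tilt 35.529796197946894
shift [0. 0. 0.] turn [-0.35 -0.   -0.17] pos [ 0.5753 -0.1737  0.0694] F [-1.6  0.  -2.3] op 0.0134 t 21.88
[-0.16  0.11  1.93 -0.71  1.01  0.06]
```

{"method": "arm_command", "body": {"plan": [[[-0.0042,0,-0.0002,-0.2,-4,0,0.005],[-0.0045,0,0.0001,0,-4,0,0.005],[-0.0045,0,0.0003,0,-4,0,0.005],[-0.0045,0,0.0003,0,-4,0,0.005]]]}}

```text
t: 22.22
tool_pos: [0.5731, -0.1584, 0.0884]
tool_rot: [0.484, 0.552, -1.372]
contact_force: [6.6, -13.9, 11.0]
opening: 0.0135
```

```bash
python3 -c "
from h import *
lift()"
```

```text
grip rel hinge [-0.0005 -0.0332  0.062 ] r 0.07036918716920279 lever ang 57.246377737286636 tilt 51.30296836475018
shift [0. 0. 0.] turn [-0.4   0.    0.26] pos [ 0.5731 -0.1584  0.0884] F [  6.6 -13.9  11. ] op 0.0135 t 22.22
[-0.03  0.16  1.95 -1.02  1.12  0.36]
```

```bash
python3 -c "
from h import *
M,im=snap('side'); lift(); print(ctrl.get_obs()['q'])
cv2.imwrite('pics/sd7.png',cv2.resize(im[150:320,170:390,::-1],None,fx=3.4,fy=3.4))
"
```

```text
grip rel hinge [-0.0002 -0.0316  0.062 ] r 0.0695751016741967 lever ang 58.423046573787325 tilt 51.26794422349281
shift [0. 0. 0.] turn [-0.39  0.    0.28] pos [ 0.5731 -0.1567  0.0883] F [-2.6 -0.7 -2.2] op 0.0134 t 22.27
[-0.03  0.16  1.95 -1.02  1.12  0.36]
[-0.0277521   0.15792075  1.95341978 -1.02292366  1.12195465  0.35620231]
```

View pics/sd7.png

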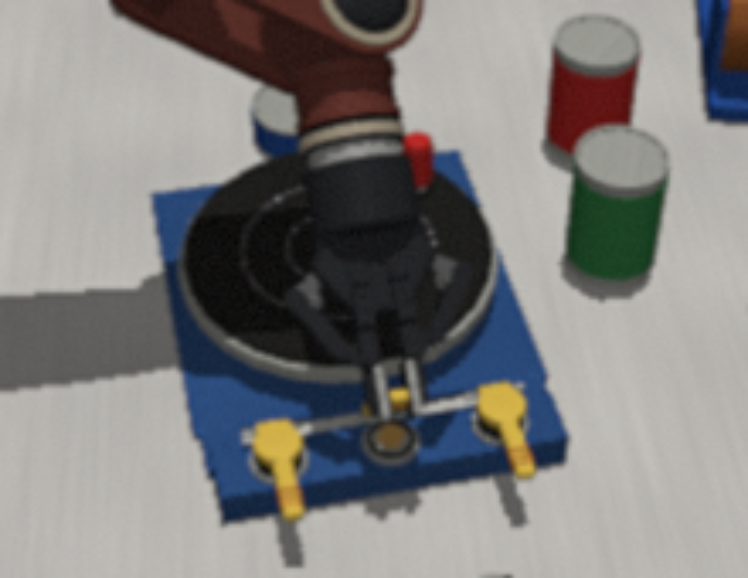

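```bash
cat >> h.py <<'E'
def goal(lev,ti,r=.0692):
    S=R.from_euler("z",8.4,degrees=True).as_matrix(); a=np.radians(lev+4.6); Rd=tilt(ti)
    to(np.array([.567,-.1135,.036])+S@[-.0005,-r*np.cos(a),r*np.sin(a)]+.0155*Rd[:,0],Rd)
E
python3 -c "
from h import *
goal(64,49.5);goal(69,47)"
```

```text
shift [-0.0064 -0.0003 -0.0025] turn [-0.4   1.77  0.27] pos [ 0.5731 -0.1567  0.0883] F [-2.6 -0.7 -2.2] op 0.0134 t 22.27
shift [-0.0122 -0.0003 -0.0053] turn [-0.4   4.27  0.26] pos [ 0.5731 -0.1567  0.0883] F [-2.6 -0.7 -2.2] op 0.0134 t 22.27
```

{"method": "arm_command", "body": {"plan": [[[-0.003,0,-0.0012,0,1.5,0,0.005],[-0.003,0,-0.0013,0,1,0,0.005],[-0.003,0,-0.0014,0,1,0,0.005],[-0.003,0,-0.0014,0,0.8,0,0.005]]]}}

```text
t: 22.6
tool_pos: [0.5711, -0.1443, 0.0917]
tool_rot: [0.536, 0.62, -1.357]
contact_force: [0.8, -2.8, -4.6]
opening: 0.013
```

```bash
python3 -c "
from h import *
lift(); goal(69,47);goal(73,46)"
```

```text
grip rel hinge [-0.0004 -0.0198  0.0663] r 0.06917667077174532 lever ang 68.78007766498514 tilt 46.78368875829932
shift [0. 0. 0.] turn [-0.17  0.    0.27] pos [ 0.5711 -0.1443  0.0917] F [ 0.8 -2.8 -4.6] op 0.013 t 22.6
[-0.03  0.12  1.95 -0.93  1.12  0.28]
shift [-0.0002 -0.     -0.    ] turn [-0.17 -0.22  0.27] pos [ 0.5711 -0.1443  0.0917] F [ 0.8 -2.8 -4.6] op 0.013 t 22.6
shift [-0.0045 -0.0001 -0.0026] turn [-0.17  0.78  0.26] pos [ 0.5711 -0.1443  0.0917] F [ 0.8 -2.8 -4.6] op 0.013 t 22.6
```

{"method": "arm_command", "body": {"plan": [[[0.0003,0,-0.0006,0,0,0,0.005],[-0.0018,0,-0.0015,0,0.4,0,0.005],[-0.0018,0,-0.0015,0,0.4,0,0.005],[0,0,0,0,0,0,0.005],[0,0,0,0,0,0,0.005],[0,0,0,0,0,0,0.005]]]}}

```text
t: 23.1
tool_pos: [0.5706, -0.1406, 0.0928]
tool_rot: [0.549, 0.63, -1.355]
contact_force: [0.1, -3.3, -1.5]
opening: 0.0135
```

```bash
python3 -c "
from h import *
M,im=snap('side'); mark('side',M,['tab_mid','top_mid','top_near','top_far'])
lift()
M2,i2=snap('scene'); mark('scene',M2,['tab_mid','top_mid','spanner','fish_tin','soup_tin','bean_tin'])
cv2.imwrite('pics/e8.png',np.hstack([cv2.resize(im[170:300,180:353,::-1],(400,300)),cv2.resize(i2[130:280,170:370,::-1],(400,300))]))
"
```

```text
side tab_mid [ 0.5699 -0.1321  0.0965] 0.49
side top_mid [ 0.5637 -0.1135  0.0593] 0.67
side top_near [ 0.4932 -0.1398  0.0547] 0.63
side top_far [ 0.6474 -0.1222  0.0535] 0.62
grip rel hinge [-0.0003 -0.0162  0.0676] r 0.06949129469218136 lever ang 71.92713685456866 tilt 45.91680905768474
shift [0. 0. 0.] turn [-0.31  0.    0.26] pos [ 0.5706 -0.1406  0.0928] F [-0.1 -3.4 -2.4] op 0.0131 t 23.35
[-0.03  0.12  1.95 -0.91  1.12  0.27]
scene tab_mid [ 0.5686 -0.1349  0.1038] 0.56
scene top_mid [ 0.5663 -0.1094  0.0612] 0.63
scene spanner [ 0.6471 -0.1203  0.053 ] 0.73
scene fish_tin [0.3622 0.5491 0.0032] 0.71
scene soup_tin [ 0.7727  0.2218 -0.    ] 0.95
scene bean_tin [ 0.7655  0.0705 -0.0033] 0.83
```

View pics/e8.png

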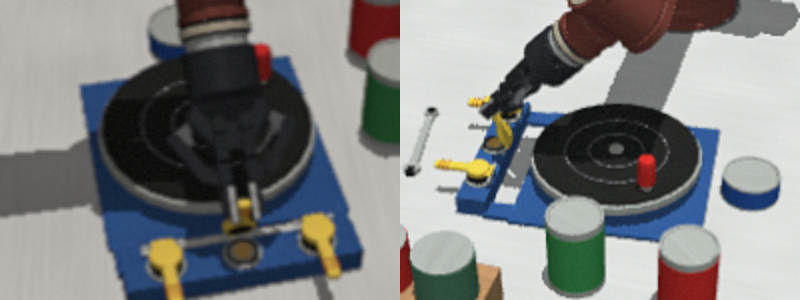

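```bash
python3 -c "
from h import *
print(finish_job())"
```

```text
the job is handed in; nothing more can be done
None
```

I turned the disc a full turn, found that the middle bolt is the loose one, and handed in the job with its cap held open at about 72° by the arm's geometry. The hand-in gave no verdict.

- **Turning the disc:** My first, too-fast descent only half caught the knob and pushed the disc about 18° clockwise. After regripping, I carried it another 401° clockwise at 50 N, and it ran free.
- **Tapping:** I tapped the caps in order: near, middle, far.
  - **Near:** stayed put. I hit it harder than intended, at about 30 N instead of 6–10 N.
  - **Middle:** gave way at about 3 N, sank about 8 mm and bottomed at about 10 N.
  - **Far:** stayed put at about 8 N.
- **Lifting the middle cap:** The lever rode up along its arc. The last pictures show this cap open and the other two shut.

**Checks that were off:**
- **Joint 4:** It reached its stop during the lift, reading -1.023 against the stated -1.02. The side force briefly reached about 19 N, so I backed off to -0.91 before finishing.
- **Upward pull:** It touched 4.6 N at one moment, just over the 4 N that holds the bolt down. It was 2.4 N at the end, and the lever's geometry gives no sign that the bolt rose.
- **Surrounding items:** In the last scene picture the soup and bean tins measured unmoved. The network's spanner and fish tin positions were false hits on other objects. Both looked undisturbed in the picture. I did not re-measure the jar, oil bottle or carton.

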